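# Rod a bridged filling hopper clear with the bottle brush

### The job

The big seeds have bridged in the clear filling hopper. Take the bottle brush from its pot and work it up and down inside the hopper until all four seeds have dropped into the cup below, running the brush tip right through the outlet at least twice, with a lift back to near the rim in between; ease off and try again rather than crush a seed, and keep the fingers off the seeds. Then stand the brush back in its pot, head down, and leave the cup under the outlet and the other things on the desk where they are.

Things in the scene. Friction and masses are not known exactly. Their poses are not given: they have to be found in the camera images.
- hopper: Clear plastic hopper on a fixed stand; origin on the desk under its axis. Inner radius 40 mm from the rim (z 178) to z 100, cone down to 20 mm at z 76, outlet of radius 20 mm ending at z 70; wall 3 mm. Grey base 104 x 178 x 8 mm (y -59 to 119); 13 mm steel post at y +96, 200 mm high; clamp ring of radius 47 mm at z 128 to 140, arm along +y.
- hopper_outlet (a point): Centre of the outlet's lower end, 70 mm above the desk, axes as the hopper's.
- hopper_rim (a point): Centre of the hopper's mouth, 178 mm above the desk.
- cup: Loose aluminium cup on the base plate under the outlet: outer radius 45 mm, 40 mm high, inner radius 41 mm, floor 4 mm thick, 0.25 kg. Origin at the centre of its underside.
- seed_1: Loose seed (horse chestnut), a brown ball of 30 mm diameter with a pale spot, glossy and slippery, about 14 g. Origin at its centre. One of the three that wedge one another in the cone, centres about 97 mm above the desk and 17 mm from the hopper's axis; a push down the middle only wedges them tighter, a push on one of them loosens it.
- seed_2: Loose seed (horse chestnut), a brown ball of 30 mm diameter with a pale spot, glossy and slippery, about 14 g. Origin at its centre. One of the three that wedge one another in the cone, centres about 97 mm above the desk and 17 mm from the hopper's axis; a push down the middle only wedges them tighter, a push on one of them loosens it.
- seed_3: Loose seed (horse chestnut), a brown ball of 30 mm diameter with a pale spot, glossy and slippery, about 14 g. Origin at its centre. One of the three that wedge one another in the cone, centres about 97 mm above the desk and 17 mm from the hopper's axis; a push down the middle only wedges them tighter, a push on one of them loosens it.
- seed_4: Loose seed (horse chestnut), a brown ball of 30 mm diameter with a pale spot, glossy and slippery, about 14 g. Origin at its centre. Lies on top of the other three, on the hopper's axis, centre about 122 mm above the desk.
- brush: Bottle brush, 216 mm long, 75 g, head down in its pot, leaning about 19 degrees. Origin at the tip (of the straight brush), z along the stem to the handle. Wooden handle 16 to 18 mm thick, z 120 to 216; wire stem that bends where it leaves the handle (0.15 N per mm at the tip); bristle head z 0 to 74, 26 mm across, stiff to 19 mm; the first 20 mm are a springy tuft: yields 15 mm, 0.8 N per mm.
- brush_tip (a point): Tip of the end tuft, where it really is (moves as stem and tuft give way).
- brush_grip (a point): Point on the handle's axis, 170 mm from the tip: where to hold it.
- brush_pot: White ceramic pot, fixed, that holds the brush: 75 mm high, outer radius 27 mm at the foot and 22 mm at the rim, inner radius about 19 mm at the rim, floor 8 mm thick. Origin at the centre of its underside.
- sample_jar: Bystander: screw-cap sample jar, 48 mm diameter, 67 mm high. Origin at the centre of its underside.
- petri_dish: Bystander: glass dish, 60 mm diameter, 13 mm high. Origin at the centre of its underside.
- brass_weight: Bystander: brass weight with a knob, 23 mm diameter, 37 mm high. Origin at the centre of its underside.
Mind the look-alikes: they are no part of the job. Leave any green look-alike of the brush_pot alone.

How it is judged:
On the way, in this order (a step that is already met when the one before it is completed fails the run):
1. the brush tip is inside the hopper, below the rim (z of brush_tip in the frame of hopper_outlet between 0 and 0.098 m and horizontal distance between brush_tip and hopper_outlet below 0.038 m).
2. the brush tip has been down through the outlet (z of brush_tip in the frame of hopper_outlet between -0.05 and -0.003 m and horizontal distance between brush_tip and hopper_outlet below 0.022 m).
3. the brush tip is back up near the rim (70 mm or more above the outlet's end), still over the hopper (z of brush_tip in the frame of hopper_outlet above 0.07 m and horizontal distance between brush_tip and hopper_outlet below 0.038 m).
4. the brush tip has been down through the outlet a second time (all of step 2).
At the end, for the whole second after the job is handed in: All four seeds lie at rest in the cup (centres within 40 mm of its axis, under 45 mm above its underside); the cup stands within 22 mm of the hopper's axis; the brush rests in its pot, tip down (within 24 mm of the pot's axis, below 30 mm), within 0.5 rad of upright (horizontal distance between each of seed_1, seed_2, seed_3, seed_4 and cup below 0.04 m and z of each of seed_1, seed_2, seed_3, seed_4 in the frame of cup below 0.045 m and linear speed of each of seed_1, seed_2, seed_3, seed_4, brush below 0.03 m/s and horizontal distance between cup and hopper_outlet below 0.022 m and angle between cup's own z axis and vertical below 0.1 rad and horizontal distance between brush_tip and brush_pot below 0.024 m and height (world z) of brush_tip below 0.03 m and angle between brush's own z axis and vertical below 0.5 rad); the robot touches nothing.
It fails at once if a seed is crushed by the brush (more than 40 N) (contact force between brush and seed_1 above 40 N or contact force between brush and seed_2 above 40 N or contact force between brush and seed_3 above 40 N or contact force between brush and seed_4 above 40 N).
It fails at once if the fingers touch a seed (contact force between the fingers and seed_1 above 0.5 N or contact force between the fingers and seed_2 above 0.5 N or contact force between the fingers and seed_3 above 0.5 N or contact force between the fingers and seed_4 above 0.5 N).
It fails at once if the sample jar is moved more than 15 mm (distance of sample_jar from where it was at the start of the episode above 0.015 m).
It fails at once if the petri dish is moved more than 15 mm (distance of petri_dish from where it was at the start of the episode above 0.015 m).
It fails at once if the brass weight is moved more than 15 mm (distance of brass_weight from where it was at the start of the episode above 0.015 m).
It also fails if it takes over 72 s, if anything falls off the work surface, if the arm or the gripper's body presses on something with over 40 N, if the wrist force passes 120 N, or if a joint passes its speed limit or range.

### The arm

A 6-joint arm with a two-finger parallel gripper is mounted at the origin on a cart in front of the work surface, level with it; the furniture and walls round the work are solid. World frame = base frame: x ahead of the robot, y to its left, z up, the work surface at z = 0. Lengths are in m, angles in rad, forces in N, time in s.
With the tool pointing down it reaches from about 0.35 to 0.975 m from the base axis. Payload 4.9 kg.
Tool frame: the origin (TCP) lies at the very end of the fingers, on their centre line; the grasp point (between the pads) lies 19 mm behind it; z points along the fingers, y is the line along which they close (so a half turn about z gives the same grasp; the last joint's range is limited). The gripper opens to 85 mm and grips with 20 to 120 N. Pads are 22 mm wide; open, the fingers measure 114 mm over their backs; the gripper's body (76 mm by 85 mm) begins 54 mm behind the grasp point. The pads swing forward as they close: fully open they stand 13 mm farther back than shut.
Start: joints at [-1.421, 0.053, 1.613, -0, 1.476, -0.119], TCP at [0.166, -0.603, 0.231] pointing down, gripper open.
Joint ranges: [-3.01, 3.01], [-1.01, 2.22], [0.06, 2.58], [-1.02, 4.17], [0.09, 2.62], [-3.14, 3.14]. Speed limits (rad/s): [2.57, 2.57, 3.14, 3.14, 3.14, 3.14].

### API

Orientations are given as a unit quaternion [w, x, y, z].
In Python, from plant import manip gives the robot as it stands.
- The arm moves only by the tool send_rows, never from a script. Its argument "increments" is a list of rows, each an object of numbers: "claw": the closure, from -1 (fully open) to 1 (shut); "dx", "dy", "dz": the shift along the tool's x, y, z in units of 0.5 m (1.0 is 0.5 m); "yaw": the turn about the tool's z in units of 1.5 rad (1.0 is 1.5 rad). A call has 1 to 20 rows; each row is the pose to reach, as a shift and turn from the pose commanded when the call began, along the tool's axes at that moment; what a row does not reach only later rows make up. A row lasts 1/8 s, in which the tool goes at most 62.5 mm and 10.7 degrees, less where a joint would pass 70% of its speed; a pose out of reach is approached as far as the arm can. A call with a number of a shift or a turn outside -1 to 1 is refused whole. A call with a gripper value outside its range is refused whole. The fingers move at their own pace and stop on an object; the grip force is fixed at half the most. Time passes only in rows, so rows that repeat a pose let the fingers close. It gives the time, the measured TCP pose, the force, the opening and the grip force at its end, in the units of the state.
- manip.state(): the state, without advancing time (a new reading comes with each control period).
- manip.grab_frame(name): name is "side" or "top"; returns the picture (420x560x3 uint8, red, green, blue); there is no depth.
- manip.camera_params(name): a dict with "camera_matrix" (3x3 intrinsics, pixels), "extrinsics" (4x4, takes a point from world to camera coordinates). Camera axes: x right, y down, z forward; pixel columns grow to the right and rows downward; lengths in m; the calibration is good to about 2 mm. A picture is of the moment at which its call begins. camera_params takes no time and is no camera call.
- manip.job_done(): hands the job in; it is judged then, once.
The state is a dict: "time": time; "joint_pos": joint angles; "joint_vel": joint speeds; "joint_efforts": joint torques, N m; "tool_pos": TCP position; "tool_rot": TCP orientation; "contact_force": force on the tool from outside, world axes, zero at the start; "ft_torque": the same for the moment, N m; "gripper_width": opening from 0.0 (shut) to 1.0 (fully open); "grasp_force": force on a finger pad.
Only numpy, scipy, OpenCV 4.12 (cv2) and the standard library are available. Lean on these libraries where they do the work, as an engineer would, in place of code of your own. Each camera call takes 0.05 s, during which the arm holds its last target. There are 200 camera calls.

## Working session

There is one attempt and no reset: what is moved stays moved. The work goes in short steps, Python scripts to look and compute and a tool call to move; the robot and the scene stay as the last step left them, time stands still between calls to the robot, and variables do not carry over. Pictures are saved under pics/ and viewed, at most 10 in all, crops included, and the job is handed in when it is done.

Besides the shell and the picture viewer there is one more tool, called as name(argument=value, ...), one argument or row to a line, values as JSON. send_rows: Moves the arm, as the interface text tells. Shifts and turns lie within -1 to 1; 1 stands for 0.5 m of shift or 1.5 rad of turn. Its arguments: {"type":"object","properties":{"increments":{"type":"array","items":{"type":"object","properties":{"claw":{"type":"number"},"dx":{"type":"number"},"dy":{"type":"number"},"dz":{"type":"number"},"yaw":{"type":"number"}}}}},"required":["increments"]}

```bash
mkdir -p pics
cat > h.py <<'E'
import numpy as np, cv2
from plant import manip
def cam(n):
    p=manip.camera_params(n); return np.array(p["camera_matrix"]),np.array(p["extrinsics"])
def ray(n,u,v):
    K,E=cam(n); R,t=E[:3,:3],E[:3,3]
    return -R.T@t, R.T@np.linalg.solve(K,[u,v,1.])
def onz(n,u,v,z):
    o,d=ray(n,u,v); return o+d*(z-o[2])/d[2]
def proj(n,p):
    K,E=cam(n); q=K@(E[:3,:3]@np.array(p)+E[:3,3]); return q[:2]/q[2]
def tri(a,b):
    (o1,d1),(o2,d2)=ray("top",*a),ray("side",*b)
    s=np.linalg.lstsq(np.c_[d1,-d2],o2-o1,rcond=None)[0]
    p,q=o1+s[0]*d1,o2+s[1]*d2
    return (p+q)/2,np.linalg.norm(p-q)
def save(n,f): 
    im=manip.grab_frame(n); cv2.imwrite(f,im[:,:,::-1]); return im
E
python3 - <<'E'
from h import *
for n in("top","side"):
    save(n,f"pics/{n}0.png"); K,E=cam(n); print(n,K.round(1).tolist(),ray(n,280,210))
s=manip.state(); print(s)
E
```

```text
top [[495.2, 0.0, 279.9], [0.0, 495.2, 208.1], [0.0, 0.0, 1.0]] (array([ 0.28555187, -0.02129044,  1.23490468]), array([ 0.1772671 ,  0.00752854, -0.98414133]))
side [[507.5, 0.0, 279.0], [0.0, 507.5, 210.6], [0.0, 0.0, 1.0]] (array([ 0.18574393, -0.84070734,  0.89235178]), array([ 0.27301902,  0.70680535, -0.65260405]))
{'time': 0.1, 'joint_pos': array([-1.42097074e+00,  5.33332668e-02,  1.61416738e+00, -1.99372620e-05,
        1.47603360e+00, -1.19023489e-01]), 'joint_vel': array([ 0.00021868, -0.00113387, -0.00250029, -0.00101327,  0.00034549,
       -0.00050787]), 'joint_efforts': array([-6.65273292e-04, -3.94902778e+01, -3.71362495e+01, -1.26393998e-04,
        3.89614303e-03, -7.84094624e-06]), 'tool_pos': array([ 0.1659077 , -0.60197764,  0.23015329]), 'tool_rot': array([-9.70524193e-04,  9.90978024e-01,  1.34020946e-01, -2.48724361e-05]), 'contact_force': array([0.25974614, 0.02674648, 0.09397722]), 'ft_torque': array([-0.06440585,  0.01946198, -0.00324204]), 'grasp_force': 0.0, 'gripper_width': 1.002124326904006}
```

View pics/top0.png

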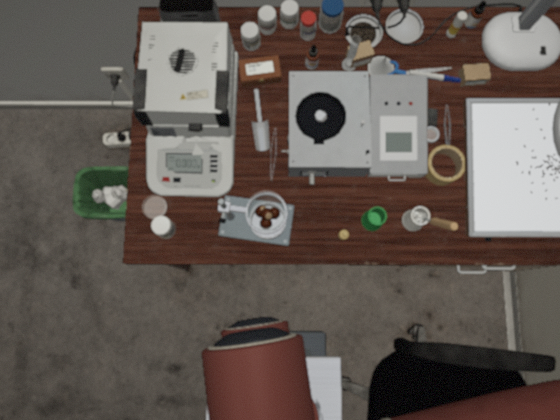

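View pics/side0.png

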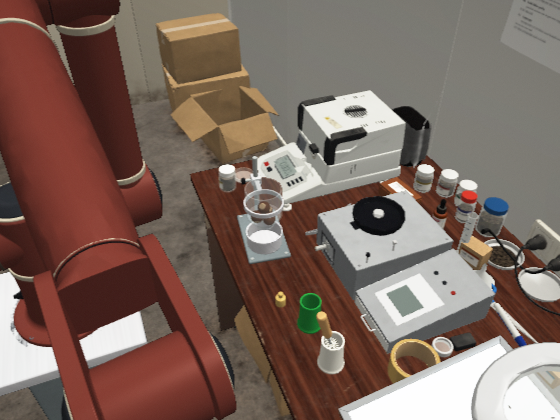

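Top view: the hopper is at about (267,214) with its post at (225,206). The white pot is at (418,216), with the brush handle end near (456,226). The green look-alike is at (374,218). Side view: hopper at (263,205), white pot at (331,350), handle top at (322,317). I'll zoom in to get exact pixels.

Run:
```python
import cv2,numpy as np
t=cv2.imread("pics/top0.png");s=cv2.imread("pics/side0.png")
def c(i,x,y,w=80,h=60): return cv2.resize(i[y:y+h,x:x+w],(400,300),interpolation=cv2.INTER_CUBIC)
cv2.imwrite("pics/c0.png",np.vstack([np.hstack([c(t,220,185),c(t,390,190)]),np.hstack([c(s,225,190,w=80,h=60),c(s,290,312)])]))
```

```text
(no output)
```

View pics/c0.png

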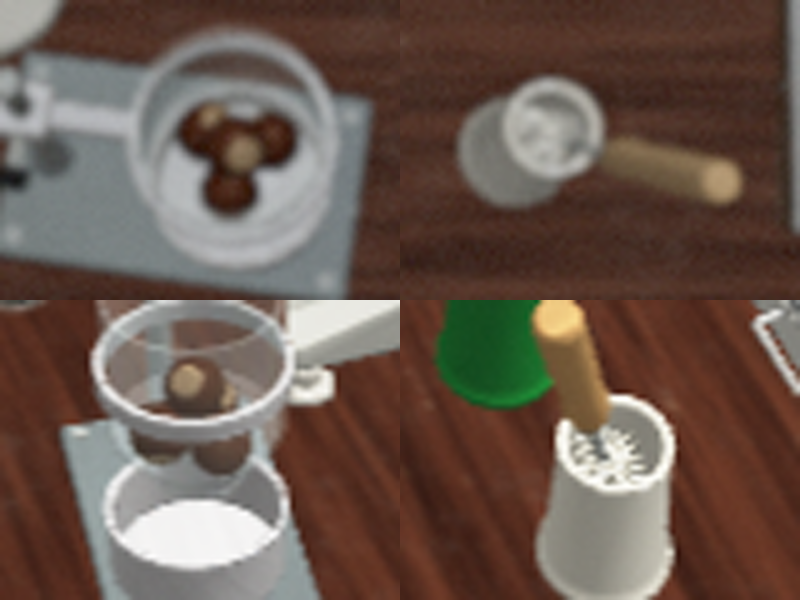

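Run:
```python
from h import *
np.set_printoptions(precision=4,suppress=True)
T=lambda x,y:(220+x/5,185+y/5)
P=lambda x,y:(390+(x-400)/5,190+y/5)
S=lambda x,y:(225+x/5,190+(y-300)/5)
Q=lambda x,y:(290+(x-400)/5,312+(y-300)/5)
print("rim top",onz("top",*T(233,130),.178),onz("top",*T(233,130),.134))
print("seeds",onz("top",*T(242,155),.122),[onz("top",*T(*a),.097) for a in((207,130),(275,135),(228,188))])
print("clamp side",onz("side",*S(195,373),.134)," cup",onz("side",*S(197,507),.04))
print("seed4 side",onz("side",*S(195,388),.122))
print("post top",onz("top",*T(20,105),.2))
print("handle end",tri(P(720,180),Q(560,318)))
print("handle base",tri(P(607,150),Q(592,425)))
print("pot rim",onz("top",*P(553,127),.075),onz("side",*Q(615,445),.075))
for n in("top","side"):print(n,proj(n,[.383,.01,.178]))
```

```text
rim top [0.4736 0.0158 0.178 ] [0.4815 0.0174 0.134 ]
seeds [0.472  0.0136 0.122 ] [array([0.488 , 0.0308, 0.097 ]), array([ 0.4857, -0.0009,  0.097 ]), array([0.4606, 0.0207, 0.097 ])]
clamp side [0.4756 0.0123 0.134 ]  cup [0.4774 0.0218 0.04  ]
seed4 side [0.4764 0.0156 0.122 ]
post top [0.4802 0.1059 0.2   ]
handle end (array([ 0.4378, -0.3768,  0.2092]), np.float64(0.00045249247545394507))
handle base (array([ 0.4649, -0.3593,  0.1125]), np.float64(0.001419573083809215))
pot rim [ 0.4826 -0.3458  0.075 ] [ 0.4818 -0.3475  0.075 ]
top [268.9309 252.7994]
side [224.4689 200.0691]
```

```bash
cat >> h.py <<'E'
from scipy.spatial.transform import Rotation as Ro
def go(target,yaxis_deg=None):
    s=manip.state(); q=s["tool_rot"]; R=Ro.from_quat([q[1],q[2],q[3],q[0]]).as_matrix()
    d=R.T@(np.array(target)-s["tool_pos"])/.5
    out=d.round(4).tolist()
    if yaxis_deg is not None:
        y=R.T@[np.cos(np.radians(yaxis_deg)),np.sin(np.radians(yaxis_deg)),0]
        out.append(round(np.arctan2(-y[0],y[1])/1.5,4))
    print("dx,dy,dz,yaw",out)
def st():
    s=manip.state(); print(s["time"],s["tool_pos"].round(4),"F",s["contact_force"].round(2),"w",round(s["gripper_width"],3),"g",round(s["grasp_force"],1),"j",s["joint_pos"].round(2))
E
python3 -c "
from h import *
st();go([.450,-.369,.26],33)"
```

```text
0.1 [ 0.1659 -0.602   0.2302] F [0.26 0.03 0.09] w 1.002 g 0.0 j [-1.42  0.05  1.61 -0.    1.48 -0.12]
dx,dy,dz,yaw [0.6716, -0.2984, -0.059, np.float64(-1.2519)]
```

send_rows(
  increments=[
    {"dz": -0.06, "claw": -1},
    {"dx": 0.22, "dy": -0.1, "dz": -0.06, "yaw": -0.3, "claw": -1},
    {"dx": 0.45, "dy": -0.2, "dz": -0.06, "yaw": -0.6, "claw": -1},
    {"dx": 0.672, "dy": -0.298, "dz": -0.06, "yaw": -1, "claw": -1},
    {"dx": 0.672, "dy": -0.298, "dz": -0.06, "yaw": -1, "claw": -1},
    {"dx": 0.672, "dy": -0.298, "dz": -0.06, "yaw": -1, "claw": -1},
    {"dx": 0.672, "dy": -0.298, "dz": -0.06, "yaw": -1, "claw": -1},
    {"dx": 0.672, "dy": -0.298, "dz": -0.06, "yaw": -1, "claw": -1},
    {"dx": 0.672, "dy": -0.298, "dz": -0.06, "yaw": -1, "claw": -1},
    {"dx": 0.672, "dy": -0.298, "dz": -0.06, "yaw": -1, "claw": -1},
    {"dx": 0.672, "dy": -0.298, "dz": -0.06, "yaw": -1, "claw": -1},
  ],
)

```text
invalid input
```

```bash
python3 -c "
from h import *
st();go([.450,-.369,.15],33)"
```

```text
0.1 [ 0.1659 -0.602   0.2302] F [0.26 0.03 0.09] w 1.002 g 0.0 j [-1.42  0.05  1.61 -0.    1.48 -0.12]
dx,dy,dz,yaw [0.6715, -0.298, 0.161, np.float64(-1.2519)]
```

send_rows(
  increments=[
    {"dx": 0, "dy": 0, "dz": -0.06, "yaw": 0, "claw": -1},
    {"dx": 0.22, "dy": -0.1, "dz": -0.06, "yaw": -0.3, "claw": -1},
    {"dx": 0.45, "dy": -0.2, "dz": -0.06, "yaw": -0.6, "claw": -1},
    {"dx": 0.672, "dy": -0.298, "dz": -0.06, "yaw": -1, "claw": -1},
    {"dx": 0.672, "dy": -0.298, "dz": -0.06, "yaw": -1, "claw": -1},
    {"dx": 0.672, "dy": -0.298, "dz": -0.06, "yaw": -1, "claw": -1},
    {"dx": 0.672, "dy": -0.298, "dz": -0.06, "yaw": -1, "claw": -1},
    {"dx": 0.672, "dy": -0.298, "dz": -0.06, "yaw": -1, "claw": -1},
    {"dx": 0.672, "dy": -0.298, "dz": -0.06, "yaw": -1, "claw": -1},
    {"dx": 0.672, "dy": -0.298, "dz": -0.06, "yaw": -1, "claw": -1},
    {"dx": 0.672, "dy": -0.298, "dz": -0.06, "yaw": -1, "claw": -1},
  ],
)

```text
time: 1.48
tool_pos: [0.4501, -0.3697, 0.2609]
tool_rot: [-0.0, 0.635, 0.773, 0.0]
contact_force: [-1.0, -0.7, -0.3]
gripper_width: 0.998
grasp_force: 0.0
```

```bash
python3 -c "
from h import *
st();go([.450,-.369,.15],33)"
```

```text
1.475 [ 0.4501 -0.3697  0.2609] F [-0.95 -0.73 -0.32] w 0.998 g 0.0 j [-0.82 -0.06  1.68  0.    1.53 -1.01]
dx,dy,dz,yaw [0.0012, 0.0001, 0.2219, np.float64(-0.2539)]
```

send_rows(
  increments=[
    {"dx": 0, "dy": 0, "dz": 0, "yaw": -0.12, "claw": -1},
    {"dx": 0, "dy": 0, "dz": 0, "yaw": -0.254, "claw": -1},
    {"dx": 0, "dy": 0, "dz": 0.05, "yaw": -0.254, "claw": -1},
    {"dx": 0, "dy": 0, "dz": 0.1, "yaw": -0.254, "claw": -1},
    {"dx": 0, "dy": 0, "dz": 0.15, "yaw": -0.254, "claw": -1},
    {"dx": 0, "dy": 0, "dz": 0.2, "yaw": -0.254, "claw": -1},
    {"dx": 0, "dy": 0, "dz": 0.222, "yaw": -0.254, "claw": -1},
    {"dx": 0, "dy": 0, "dz": 0.222, "yaw": -0.254, "claw": -1},
    {"dx": 0, "dy": 0, "dz": 0.222, "yaw": -0.254, "claw": -1},
  ],
)

```text
time: 2.6
tool_pos: [0.4509, -0.3703, 0.1517]
tool_rot: [0.001, 0.476, 0.879, -0.0]
contact_force: [0.2, -0.2, 0.1]
gripper_width: 0.998
grasp_force: 0.0
```

Run:
```python
from h import *
st()
t=save("top","pics/t1.png");s=save("side","pics/s1.png")
c=lambda i,x,y:cv2.resize(i[y:y+60,x:x+80],(400,300),interpolation=cv2.INTER_CUBIC)
cv2.imwrite("pics/c1.png",np.hstack([c(t,390,190),c(s,280,292)])[:,:,::-1])
```

```text
2.6 [ 0.4509 -0.3703  0.1517] F [ 0.2  -0.19  0.09] w 0.998 g 0.0 j [-0.82  0.02  1.79  0.    1.34 -1.39]
```

View pics/c1.png

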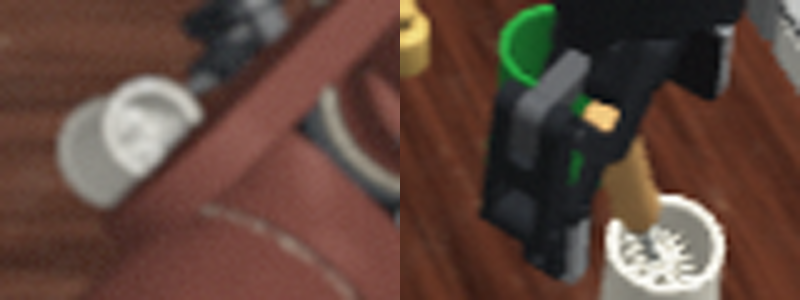

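The handle stands between the open fingers (side crop: handle at (630,180), finger pads at (570,250) and (725,60)). I'll close.

send_rows(
  increments=[
    {"dx": 0, "dy": 0, "dz": 0, "yaw": 0, "claw": 1},
    {"dx": 0, "dy": 0, "dz": 0, "yaw": 0, "claw": 1},
    {"dx": 0, "dy": 0, "dz": 0, "yaw": 0, "claw": 1},
    {"dx": 0, "dy": 0, "dz": 0, "yaw": 0, "claw": 1},
    {"dx": 0, "dy": 0, "dz": 0, "yaw": 0, "claw": 1},
    {"dx": 0, "dy": 0, "dz": 0, "yaw": 0, "claw": 1},
    {"dx": 0, "dy": 0, "dz": 0, "yaw": 0, "claw": 1},
    {"dx": 0, "dy": 0, "dz": 0, "yaw": 0, "claw": 1},
  ],
)

```text
time: 3.7
tool_pos: [0.4557, -0.3658, 0.1504]
tool_rot: [0.004, 0.476, 0.88, 0.007]
contact_force: [15.4, 8.9, -2.4]
gripper_width: 0.206
grasp_force: 54.7
```

```bash
python3 -c "
from h import *
st();go([.482,-.3465,.20])"
```

```text
3.7 [ 0.4557 -0.3658  0.1504] F [15.35  8.94 -2.38] w 0.206 g 54.7 j [-0.81  0.02  1.79  0.02  1.33 -1.39]
dx,dy,dz,yaw [0.0034, 0.0667, -0.0981]
```

send_rows(
  increments=[
    {"dx": 0, "dy": 0.015, "dz": -0.015, "yaw": 0, "claw": 1},
    {"dx": 0, "dy": 0.03, "dz": -0.025, "yaw": 0, "claw": 1},
    {"dx": 0, "dy": 0.045, "dz": -0.03, "yaw": 0, "claw": 1},
    {"dx": 0.003, "dy": 0.065, "dz": -0.035, "yaw": 0, "claw": 1},
    {"dx": 0.003, "dy": 0.065, "dz": -0.04, "yaw": 0, "claw": 1},
    {"dx": 0.003, "dy": 0.065, "dz": -0.04, "yaw": 0, "claw": 1},
    {"dx": 0.003, "dy": 0.065, "dz": -0.04, "yaw": 0, "claw": 1},
  ],
)

```text
time: 4.58
tool_pos: [0.4763, -0.351, 0.1703]
tool_rot: [-0.0, 0.476, 0.879, -0.0]
contact_force: [0.1, 0.5, -1.1]
gripper_width: 0.187
grasp_force: 57.6
```

```bash
python3 -c "
from h import *
st();go([.482,-.3465,.36])"
```

```text
4.575 [ 0.4763 -0.351   0.1703] F [ 0.08  0.51 -1.06] w 0.187 g 57.6 j [-0.76  0.02  1.75 -0.    1.37 -1.34]
dx,dy,dz,yaw [0.0013, 0.0142, -0.3794]
```

send_rows(
  increments=[
    {"dx": 0, "dy": 0.01, "dz": -0.06, "yaw": 0, "claw": 1},
    {"dx": 0, "dy": 0.014, "dz": -0.14, "yaw": 0, "claw": 1},
    {"dx": 0, "dy": 0.014, "dz": -0.24, "yaw": 0, "claw": 1},
    {"dx": 0, "dy": 0.014, "dz": -0.34, "yaw": 0, "claw": 1},
    {"dx": 0, "dy": 0.014, "dz": -0.4, "yaw": 0, "claw": 1},
    {"dx": 0, "dy": 0.014, "dz": -0.4, "yaw": 0, "claw": 1},
    {"dx": 0, "dy": 0.014, "dz": -0.4, "yaw": 0, "claw": 1},
  ],
)

```text
time: 5.45
tool_pos: [0.482, -0.3466, 0.3681]
tool_rot: [-0.001, 0.476, 0.879, 0.0]
contact_force: [0.5, 0.7, -1.6]
gripper_width: 0.183
grasp_force: 57.9
```

Run:
```python
from h import *
st();go([.45,-.07,.37]);go([.4755,.0155,.37])
t=save("top","pics/t2.png");s=save("side","pics/s2.png")
p=[.48,-.35,.27]
print(proj("top",p),proj("side",p))
x,y=proj("side",p).astype(int)
cv2.imwrite("pics/c2.png",cv2.resize(s[y-60:y+60,x-50:x+50],(500,600),interpolation=cv2.INTER_CUBIC)[:,:,::-1]); print(x-50,y-60)
```

```text
5.45 [ 0.482  -0.3466  0.3681] F [ 0.46  0.67 -1.57] w 0.183 g 57.9 j [-0.75 -0.06  1.5  -0.    1.7  -1.33]
dx,dy,dz,yaw [0.4982, 0.2489, -0.0026]
dx,dy,dz,yaw [0.6135, 0.3851, -0.0024]
[449.60091162 200.31261441] [340.03130865 272.60766045]
290 212
```

View pics/c2.png

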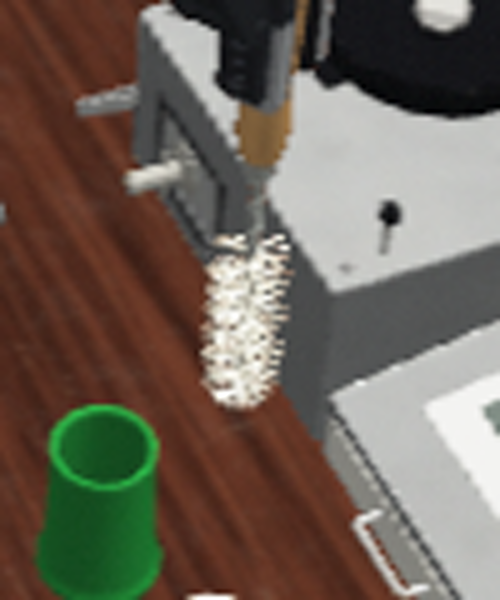

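The brush hangs from the gripper. In the crop the handle's lower end is at about (260,165) and the tip at (238,402). I'll compare that with a vertical brush.

Run:
```python
from h import *
o=np.array([290,212])
for z in(.387,.337,.291,.217): print(z,(proj("side",[.482,-.3466,z])-o)*5)
# tip assuming each world displacement, sensitivities
b=proj("side",[.482,-.3466,.217])
for d in np.eye(3)*.01: print((proj("side",np.array([.482,-.3466,.217])+d)-b)*5)
K,E=cam("top"); t=cv2.imread("pics/t2.png"); print(proj("top",[.482,-.3466,.217]),proj("top",[.482,-.3466,.387]))
```

```text
0.387 [278.72257374  28.74420342]
0.337 [266.2103001 148.4602681]
0.291 [255.57707117 250.19783872]
0.217 [240.01185618 399.12411202]
[26.13820836 -8.33231077]
[-12.90064904 -20.7995415 ]
[  2.0016205  -19.15128589]
[439.53814865 204.35644006] [469.64269573 186.0508394 ]
```

```bash
python3 -c "
from h import *
go([.457,.020,.37])"
```

```text
dx,dy,dz,yaw [0.6407, 0.359, -0.003]
```

send_rows(
  increments=[
    {"dx": 0.06, "dy": 0.034, "dz": -0.003, "yaw": 0, "claw": 1},
    {"dx": 0.14, "dy": 0.078, "dz": -0.003, "yaw": 0, "claw": 1},
    {"dx": 0.22, "dy": 0.123, "dz": -0.003, "yaw": 0, "claw": 1},
    {"dx": 0.3, "dy": 0.168, "dz": -0.003, "yaw": 0, "claw": 1},
    {"dx": 0.38, "dy": 0.213, "dz": -0.003, "yaw": 0, "claw": 1},
    {"dx": 0.46, "dy": 0.258, "dz": -0.003, "yaw": 0, "claw": 1},
    {"dx": 0.54, "dy": 0.303, "dz": -0.003, "yaw": 0, "claw": 1},
    {"dx": 0.6, "dy": 0.337, "dz": -0.003, "yaw": 0, "claw": 1},
    {"dx": 0.641, "dy": 0.359, "dz": -0.003, "yaw": 0, "claw": 1},
    {"dx": 0.641, "dy": 0.359, "dz": -0.003, "yaw": 0, "claw": 1},
    {"dx": 0.641, "dy": 0.359, "dz": -0.003, "yaw": 0, "claw": 1},
    {"dx": 0.641, "dy": 0.359, "dz": -0.003, "yaw": 0, "claw": 1},
  ],
)

```text
time: 7.05
tool_pos: [0.4575, 0.0189, 0.3712]
tool_rot: [-0.0, 0.476, 0.879, -0.0]
contact_force: [1.0, 0.4, -0.1]
gripper_width: 0.185
grasp_force: 58.0
```

Run:
```python
from h import *
st();go([.457,.020,.27])
t=save("top","pics/t3.png");s=save("side","pics/s3.png")
c=lambda i,x,y:cv2.resize(i[y:y+96,x:x+64],(400,600),interpolation=cv2.INTER_CUBIC)
cv2.imwrite("pics/c3.png",np.hstack([c(t,235,160),c(s,230,160)])[:,:,::-1])
```

```text
7.05 [0.4575 0.0189 0.3712] F [ 0.95  0.37 -0.05] w 0.185 g 58.0 j [-0.12 -0.4   1.78 -0.    1.76 -0.7 ]
dx,dy,dz,yaw [0.0023, 0.0006, 0.2024]
```

View pics/c3.png

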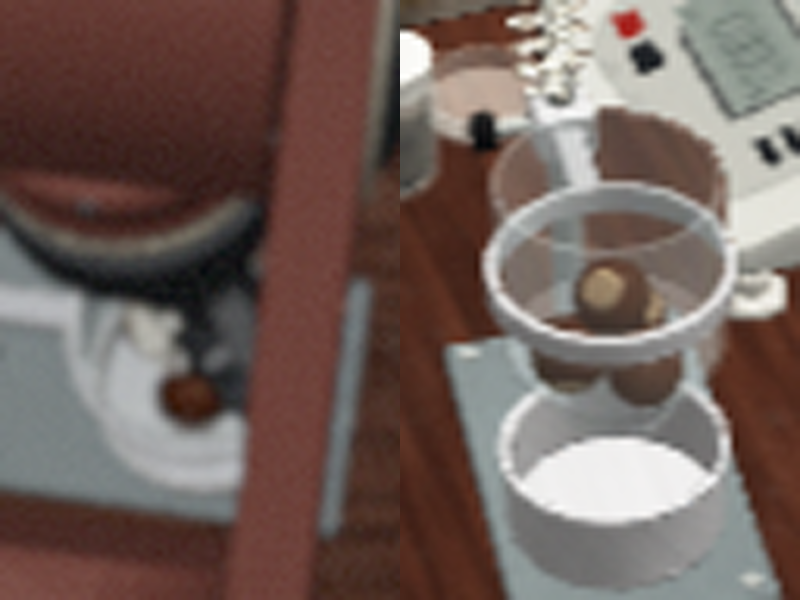

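The brush tip hangs over the rim (side crop tip at (560,100), rim ellipse centre about (609,180)). The seeds are still bridged.

Run:
```python
from h import *
print(onz("side",230+209/6.25,160+180/6.25,.178), onz("side",230+210/6.25,160+263/6.25,.134))
print((proj("side",[.4575,.0189,.22])-[230,160])*6.25)
```

```text
[0.47667319 0.01553034 0.178     ] [0.47784625 0.02123514 0.134     ]
[151.42899822  93.76484844]
```

send_rows(
  increments=[
    {"dx": 0.002, "dy": 0, "dz": 0.04, "yaw": 0, "claw": 1},
    {"dx": 0.002, "dy": 0, "dz": 0.08, "yaw": 0, "claw": 1},
    {"dx": 0.002, "dy": 0, "dz": 0.11, "yaw": 0, "claw": 1},
    {"dx": 0.002, "dy": 0, "dz": 0.14, "yaw": 0, "claw": 1},
    {"dx": 0.002, "dy": 0, "dz": 0.17, "yaw": 0, "claw": 1},
    {"dx": 0.002, "dy": 0, "dz": 0.19, "yaw": 0, "claw": 1},
    {"dx": 0.002, "dy": 0, "dz": 0.2, "yaw": 0, "claw": 1},
    {"dx": 0.002, "dy": 0, "dz": 0.21, "yaw": 0, "claw": 1},
  ],
)

```text
time: 8.15
tool_pos: [0.4572, 0.0205, 0.267]
tool_rot: [0.0, 0.476, 0.88, 0.0]
contact_force: [0.4, 0.7, -0.9]
gripper_width: 0.181
grasp_force: 57.9
```

send_rows(
  increments=[
    {"dx": 0, "dy": 0, "dz": 0.006, "yaw": 0, "claw": 1},
    {"dx": 0, "dy": 0, "dz": 0.012, "yaw": 0, "claw": 1},
    {"dx": 0, "dy": 0, "dz": 0.018, "yaw": 0, "claw": 1},
    {"dx": 0, "dy": 0, "dz": 0.024, "yaw": 0, "claw": 1},
    {"dx": 0, "dy": 0, "dz": 0.03, "yaw": 0, "claw": 1},
    {"dx": 0, "dy": 0, "dz": 0.03, "yaw": 0, "claw": 1},
  ],
)

```text
time: 8.9
tool_pos: [0.4564, 0.0206, 0.251]
tool_rot: [-0.001, 0.476, 0.88, -0.0]
contact_force: [-0.6, -1.6, -0.8]
gripper_width: 0.187
grasp_force: 57.9
```

```bash
cat >> h.py <<'E'
def look(k):
    s=save("side",f"pics/s{k}.png"); b=s[185:262,225:305]
    cv2.imwrite(f"pics/c{k}.png",cv2.resize(b,(480,462),interpolation=cv2.INTER_CUBIC)[:,:,::-1])
    h=cv2.cvtColor(b,cv2.COLOR_RGB2HSV); st()
    c=s[220:246,245:286].astype(int); print("dark px in cup",int((c.max(2)<110).sum()))
E
python3 -c "
from h import *
look(4)"
```

```text
8.95 [0.4565 0.0206 0.2512] F [ 0.13  0.11 -1.66] w 0.186 g 57.9 j [-0.12 -0.38  1.96 -0.    1.56 -0.7 ]
dark px in cup 183
```

View pics/c4.png

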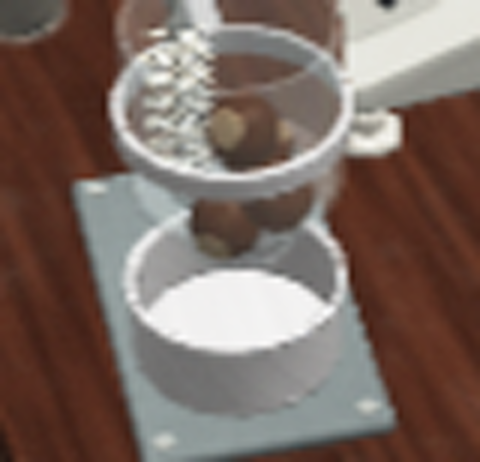

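The brush sits at the left and the seeds have shifted to the right. One seed at (225,230) is low in the cone and the cup is still empty. I'll continue down while drifting inward.

send_rows(
  increments=[
    {"dx": -0.003, "dy": 0.003, "dz": 0.006, "yaw": 0, "claw": 1},
    {"dx": -0.006, "dy": 0.007, "dz": 0.012, "yaw": 0, "claw": 1},
    {"dx": -0.009, "dy": 0.01, "dz": 0.018, "yaw": 0, "claw": 1},
    {"dx": -0.012, "dy": 0.014, "dz": 0.024, "yaw": 0, "claw": 1},
    {"dx": -0.015, "dy": 0.017, "dz": 0.03, "yaw": 0, "claw": 1},
    {"dx": -0.015, "dy": 0.017, "dz": 0.03, "yaw": 0, "claw": 1},
  ],
)

```text
time: 9.7
tool_pos: [0.4679, 0.0188, 0.2363]
tool_rot: [-0.001, 0.476, 0.88, -0.0]
contact_force: [-0.9, -1.0, 1.1]
gripper_width: 0.175
grasp_force: 57.8
```

```bash
python3 -c "
from h import *
look(5)"
```

```text
9.75 [0.4679 0.0189 0.2365] F [-0.71 -0.64 -0.08] w 0.183 g 57.8 j [-0.12 -0.34  1.96 -0.    1.53 -0.7 ]
dark px in cup 206
```

Forces are small, so I'll go further down toward the axis (tip to about z 0.062).

send_rows(
  increments=[
    {"dx": -0.003, "dy": 0.003, "dz": 0.006, "yaw": 0, "claw": 1},
    {"dx": -0.006, "dy": 0.007, "dz": 0.014, "yaw": 0, "claw": 1},
    {"dx": -0.009, "dy": 0.01, "dz": 0.022, "yaw": 0, "claw": 1},
    {"dx": -0.011, "dy": 0.012, "dz": 0.03, "yaw": 0, "claw": 1},
    {"dx": -0.011, "dy": 0.012, "dz": 0.038, "yaw": 0, "claw": 1},
    {"dx": -0.011, "dy": 0.012, "dz": 0.046, "yaw": 0, "claw": 1},
    {"dx": -0.011, "dy": 0.012, "dz": 0.046, "yaw": 0, "claw": 1},
  ],
)

```text
time: 10.62
tool_pos: [0.478, 0.0173, 0.217]
tool_rot: [0.003, 0.476, 0.88, 0.001]
contact_force: [-1.3, -0.8, 10.8]
gripper_width: 0.186
grasp_force: 58.7
```

```bash
python3 -c "
from h import *
look(6)"
```

```text
10.675 [0.478  0.0173 0.217 ] F [-2.65 -0.68 10.58] w 0.179 g 58.7 j [-0.12 -0.31  1.96 -0.    1.48 -0.7 ]
dark px in cup 201
```

View pics/c6.png

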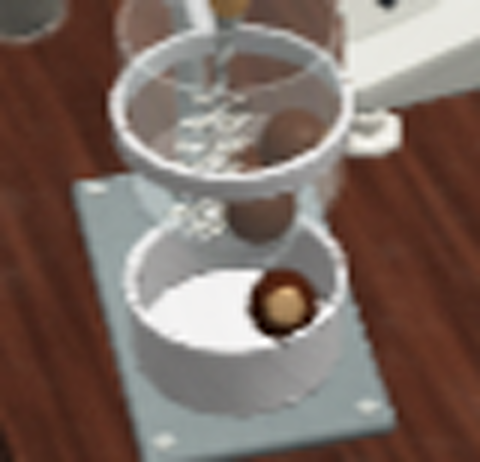

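One seed (285,300) is in the cup. The brush now presses at 10 N near the outlet, with the other seeds to its right. I'll ease up and look again.

send_rows(
  increments=[
    {"dx": 0, "dy": 0, "dz": -0.03, "yaw": 0, "claw": 1},
    {"dx": 0, "dy": 0, "dz": -0.07, "yaw": 0, "claw": 1},
    {"dx": 0, "dy": 0, "dz": -0.12, "yaw": 0, "claw": 1},
    {"dx": 0, "dy": 0, "dz": -0.17, "yaw": 0, "claw": 1},
    {"dx": 0, "dy": 0, "dz": -0.19, "yaw": 0, "claw": 1},
    {"dx": 0, "dy": 0, "dz": -0.19, "yaw": 0, "claw": 1},
    {"dx": 0, "dy": 0, "dz": -0.19, "yaw": 0, "claw": 1},
  ],
)

```text
time: 11.55
tool_pos: [0.4758, 0.0177, 0.3075]
tool_rot: [-0.001, 0.476, 0.88, -0.0]
contact_force: [-0.9, -0.0, -1.9]
gripper_width: 0.183
grasp_force: 58.8
```

```bash
python3 -c "
from h import *
look(7)"
```

```text
11.6 [0.4757 0.0177 0.3073] F [ 0.17 -0.22 -0.22] w 0.185 g 58.8 j [-0.12 -0.35  1.85  0.    1.64 -0.7 ]
dark px in cup 296
```

View pics/c7.png

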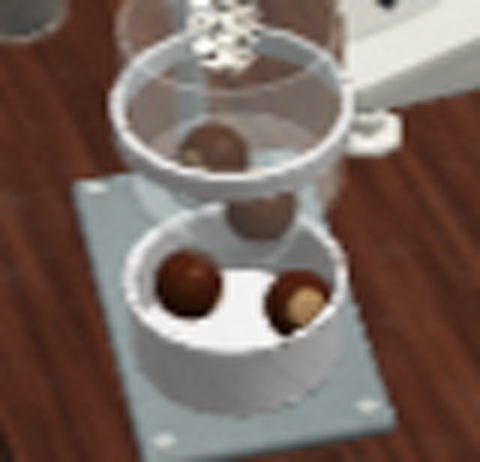

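Two seeds are in the cup at (188,283) and (300,303). Two remain in the cone at (215,150) and (262,212). The brush is up near the rim.

Run:
```python
from h import *
for p in((225+215/6,185+150/6),(225+262/6,185+212/6)):
    for z in(.085,.095,.105,.115): print(p,onz("side",*p,z).round(4), (onz("side",*p,z)[:2]-[.476,.0165]).round(4))
```

```text
(260.8333333333333, 210.0) [0.4801 0.0511 0.085 ] [0.0041 0.0346]
(260.8333333333333, 210.0) [0.4765 0.0401 0.095 ] [0.0005 0.0236]
(260.8333333333333, 210.0) [0.4728 0.029  0.105 ] [-0.0032  0.0125]
(260.8333333333333, 210.0) [0.4692 0.018  0.115 ] [-0.0068  0.0015]
(268.6666666666667, 220.33333333333334) [0.4847 0.0087 0.085 ] [ 0.0087 -0.0078]
(268.6666666666667, 220.33333333333334) [ 0.481  -0.0019  0.095 ] [ 0.005  -0.0184]
(268.6666666666667, 220.33333333333334) [ 0.4773 -0.0124  0.105 ] [ 0.0013 -0.0289]
(268.6666666666667, 220.33333333333334) [ 0.4736 -0.0229  0.115 ] [-0.0024 -0.0394]
```

send_rows(
  increments=[
    {"dx": -0.033, "dy": -0.01, "dz": 0.0, "yaw": 0, "claw": 1},
    {"dx": -0.033, "dy": -0.01, "dz": 0.04, "yaw": 0, "claw": 1},
    {"dx": -0.033, "dy": -0.01, "dz": 0.07, "yaw": 0, "claw": 1},
    {"dx": -0.033, "dy": -0.01, "dz": 0.09, "yaw": 0, "claw": 1},
    {"dx": -0.033, "dy": -0.01, "dz": 0.1, "yaw": 0, "claw": 1},
    {"dx": -0.033, "dy": -0.01, "dz": 0.108, "yaw": 0, "claw": 1},
    {"dx": -0.033, "dy": -0.01, "dz": 0.116, "yaw": 0, "claw": 1},
    {"dx": -0.033, "dy": -0.01, "dz": 0.116, "yaw": 0, "claw": 1},
  ],
)

```text
time: 12.6
tool_pos: [0.481, 0.0011, 0.2506]
tool_rot: [-0.0, 0.476, 0.88, -0.0]
contact_force: [-0.9, 0.3, -1.7]
gripper_width: 0.184
grasp_force: 58.8
```

```bash
cat >> h.py <<'E'
def blobs(k):
    s=save("side",f"pics/s{k}.png")[185:262,225:305]
    r,g,b=[s[:,:,i].astype(int) for i in range(3)]
    big=cv2.resize(s,None,fx=6,fy=6,interpolation=cv2.INTER_CUBIC)
    K,E=cam("side")
    # cup mouth: ellipse from z=.04 circle, brown pixels inside
    c=np.array([proj("side",[.4765+.041*np.cos(a),.0175+.041*np.sin(a),.04]) for a in np.linspace(0,6.28,60)])-[225,185]
    m=np.zeros(s.shape[:2],np.uint8); cv2.fillPoly(m,[c.round().astype(np.int32)],1)
    brown=(((r-b)>18)|(s.max(2)<75))&(m>0); 
    n,l,q,ce=cv2.connectedComponentsWithStats(brown.astype(np.uint8))
    print("cup brown",int(brown.sum()),[(int(q[i,4]),(ce[i]*6).round().tolist()) for i in range(1,n) if q[i,4]>8]); st()
E
python3 - <<'E'
import h
from h import *
g=manip.grab_frame
for k in("6","7"):
    h.manip.grab_frame  # calibrate counts on saved pictures
    im=cv2.imread(f"pics/s{k}.png")[:,:,::-1]
    h.save=lambda n,f,im=im:im
    blobs(k)
h.save=lambda n,f:(lambda i:(cv2.imwrite(f,i[:,:,::-1]),i)[1])(g(n))
blobs("8")
E
```

```text
cup brown 131 [(29, [253.0, 225.0]), (102, [281.0, 300.0])]
12.6 [0.481  0.0011 0.2506] F [-0.87  0.28 -1.74] w 0.184 g 58.8 j [-0.15 -0.31  1.91 -0.    1.54 -0.73]
cup brown 220 [(27, [255.0, 225.0]), (105, [186.0, 281.0]), (88, [293.0, 297.0])]
12.6 [0.481  0.0011 0.2506] F [-0.87  0.28 -1.74] w 0.184 g 58.8 j [-0.15 -0.31  1.91 -0.    1.54 -0.73]
cup brown 369 [(369, [232.0, 291.0])]
12.65 [0.481  0.001  0.2508] F [-0.17 -0.48 -0.44] w 0.184 g 58.8 j [-0.15 -0.31  1.91 -0.    1.54 -0.73]
```

Brown area in the cup suggests about four seeds. Now I'll run down the axis through the outlet.

send_rows(
  increments=[
    {"dx": 0.016, "dy": 0.005, "dz": -0.01, "yaw": 0, "claw": 1},
    {"dx": 0.031, "dy": 0.009, "dz": -0.01, "yaw": 0, "claw": 1},
    {"dx": 0.031, "dy": 0.009, "dz": 0.01, "yaw": 0, "claw": 1},
    {"dx": 0.031, "dy": 0.009, "dz": 0.03, "yaw": 0, "claw": 1},
    {"dx": 0.031, "dy": 0.009, "dz": 0.045, "yaw": 0, "claw": 1},
    {"dx": 0.031, "dy": 0.009, "dz": 0.06, "yaw": 0, "claw": 1},
    {"dx": 0.031, "dy": 0.009, "dz": 0.075, "yaw": 0, "claw": 1},
    {"dx": 0.031, "dy": 0.009, "dz": 0.09, "yaw": 0, "claw": 1},
    {"dx": 0.031, "dy": 0.009, "dz": 0.09, "yaw": 0, "claw": 1},
  ],
)

```text
time: 13.78
tool_pos: [0.4759, 0.0165, 0.2049]
tool_rot: [-0.001, 0.476, 0.88, -0.0]
contact_force: [-0.6, -0.4, -0.8]
gripper_width: 0.187
grasp_force: 58.8
```

Run:
```python
from h import *
blobs("9")
s=cv2.imread("pics/s9.png"); cv2.imwrite("pics/c9.png",cv2.resize(s[165:255,220:310],(600,600),interpolation=cv2.INTER_CUBIC))
```

```text
cup brown 288 [(288, [234.0, 299.0])]
13.825 [0.4762 0.0165 0.2055] F [ 0.24  0.8  -0.26] w 0.184 g 58.8 j [-0.12 -0.3   1.98  0.    1.46 -0.7 ]
```

View pics/c9.png

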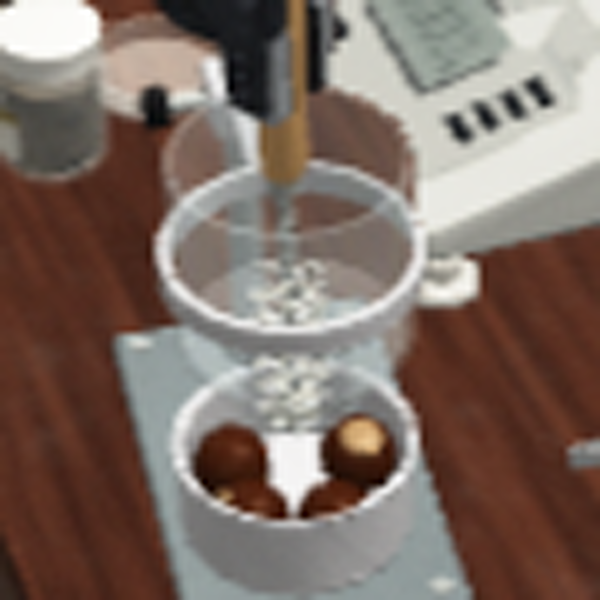

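All four seeds lie in the cup: (230,455), (360,448), (250,500), (335,500). The brush runs straight through the outlet with its tip at about (290,420). I'll go a little deeper, lift to near the rim, make the second pass, then come out.

send_rows(
  increments=[
    {"dx": 0, "dy": 0, "dz": 0.008, "yaw": 0, "claw": 1},
    {"dx": 0, "dy": 0, "dz": 0.008, "yaw": 0, "claw": 1},
    {"dx": 0, "dy": 0, "dz": -0.03, "yaw": 0, "claw": 1},
    {"dx": 0, "dy": 0, "dz": -0.09, "yaw": 0, "claw": 1},
    {"dx": 0, "dy": 0, "dz": -0.15, "yaw": 0, "claw": 1},
    {"dx": 0, "dy": 0, "dz": -0.21, "yaw": 0, "claw": 1},
    {"dx": 0, "dy": 0, "dz": -0.21, "yaw": 0, "claw": 1},
    {"dx": 0, "dy": 0, "dz": -0.21, "yaw": 0, "claw": 1},
  ],
)

```text
time: 14.82
tool_pos: [0.4761, 0.0165, 0.3103]
tool_rot: [-0.0, 0.476, 0.88, -0.0]
contact_force: [-0.3, 1.1, -0.9]
gripper_width: 0.178
grasp_force: 58.8
```

send_rows(
  increments=[
    {"dx": 0, "dy": 0, "dz": 0.05, "yaw": 0, "claw": 1},
    {"dx": 0, "dy": 0, "dz": 0.1, "yaw": 0, "claw": 1},
    {"dx": 0, "dy": 0, "dz": 0.14, "yaw": 0, "claw": 1},
    {"dx": 0, "dy": 0, "dz": 0.17, "yaw": 0, "claw": 1},
    {"dx": 0, "dy": 0, "dz": 0.19, "yaw": 0, "claw": 1},
    {"dx": 0, "dy": 0, "dz": 0.208, "yaw": 0, "claw": 1},
    {"dx": 0, "dy": 0, "dz": 0.216, "yaw": 0, "claw": 1},
    {"dx": 0, "dy": 0, "dz": 0.216, "yaw": 0, "claw": 1},
    {"dx": 0, "dy": 0, "dz": 0.216, "yaw": 0, "claw": 1},
  ],
)

```text
time: 15.95
tool_pos: [0.4767, 0.0164, 0.2035]
tool_rot: [0.001, 0.476, 0.88, 0.0]
contact_force: [0.7, -0.1, -0.7]
gripper_width: 0.185
grasp_force: 58.8
```

```bash
python3 -c "
from h import *
blobs('10');go([.476,.0165,.37])"
```

```text
cup brown 288 [(288, [234.0, 299.0])]
16.0 [0.4766 0.0164 0.2035] F [-0.29 -0.5  -0.42] w 0.179 g 58.8 j [-0.12 -0.3   1.98  0.    1.46 -0.7 ]
dx,dy,dz,yaw [0.0005, -0.0007, -0.3331]
```

send_rows(
  increments=[
    {"dx": 0, "dy": 0, "dz": -0.05, "yaw": 0, "claw": 1},
    {"dx": 0, "dy": 0, "dz": -0.13, "yaw": 0, "claw": 1},
    {"dx": 0, "dy": 0, "dz": -0.22, "yaw": 0, "claw": 1},
    {"dx": 0, "dy": 0, "dz": -0.3, "yaw": 0, "claw": 1},
    {"dx": 0, "dy": 0, "dz": -0.335, "yaw": 0, "claw": 1},
    {"dx": 0, "dy": 0, "dz": -0.335, "yaw": 0, "claw": 1},
  ],
)

```text
time: 16.75
tool_pos: [0.4767, 0.0164, 0.3713]
tool_rot: [0.001, 0.476, 0.88, 0.0]
contact_force: [0.3, -0.0, -0.8]
gripper_width: 0.179
grasp_force: 58.8
```

```bash
python3 -c "
from h import *
print((proj('side',[.4762,.0165,.054])-[220,165])*600/90)
st();go([.482,-.3465,.37])"
```

```text
[296.94389039 424.65301195]
16.75 [0.4767 0.0164 0.3713] F [ 0.27 -0.04 -0.79] w 0.179 g 58.8 j [-0.12 -0.35  1.75 -0.    1.74 -0.7 ]
dx,dy,dz,yaw [-0.6133, -0.3883, 0.0028]
```

send_rows(
  increments=[
    {"dx": -0.06, "dy": -0.038, "dz": 0.003, "yaw": 0, "claw": 1},
    {"dx": -0.14, "dy": -0.089, "dz": 0.003, "yaw": 0, "claw": 1},
    {"dx": -0.22, "dy": -0.139, "dz": 0.003, "yaw": 0, "claw": 1},
    {"dx": -0.3, "dy": -0.19, "dz": 0.003, "yaw": 0, "claw": 1},
    {"dx": -0.38, "dy": -0.24, "dz": 0.003, "yaw": 0, "claw": 1},
    {"dx": -0.46, "dy": -0.291, "dz": 0.003, "yaw": 0, "claw": 1},
    {"dx": -0.54, "dy": -0.342, "dz": 0.003, "yaw": 0, "claw": 1},
    {"dx": -0.59, "dy": -0.373, "dz": 0.003, "yaw": 0, "claw": 1},
    {"dx": -0.613, "dy": -0.388, "dz": 0.003, "yaw": 0, "claw": 1},
    {"dx": -0.613, "dy": -0.388, "dz": 0.003, "yaw": 0, "claw": 1},
    {"dx": -0.613, "dy": -0.388, "dz": 0.003, "yaw": 0, "claw": 1},
    {"dx": -0.613, "dy": -0.388, "dz": 0.003, "yaw": 0, "claw": 1},
  ],
)

```text
time: 18.25
tool_pos: [0.4819, -0.3452, 0.3691]
tool_rot: [0.0, 0.475, 0.88, 0.0]
contact_force: [0.4, 0.1, -1.0]
gripper_width: 0.181
grasp_force: 58.9
```

```bash
python3 -c "
from h import *
st();go([.482,-.3465,.165])"
```

```text
18.25 [ 0.4819 -0.3452  0.3691] F [ 0.4   0.06 -0.98] w 0.181 g 58.9 j [-0.75 -0.07  1.51  0.    1.7  -1.33]
dx,dy,dz,yaw [-0.0022, -0.0013, 0.4082]
```

send_rows(
  increments=[
    {"dx": -0.002, "dy": -0.001, "dz": 0.08, "yaw": 0, "claw": 1},
    {"dx": -0.002, "dy": -0.001, "dz": 0.15, "yaw": 0, "claw": 1},
    {"dx": -0.002, "dy": -0.001, "dz": 0.2, "yaw": 0, "claw": 1},
    {"dx": -0.002, "dy": -0.001, "dz": 0.24, "yaw": 0, "claw": 1},
    {"dx": -0.002, "dy": -0.001, "dz": 0.27, "yaw": 0, "claw": 1},
    {"dx": -0.002, "dy": -0.001, "dz": 0.29, "yaw": 0, "claw": 1},
    {"dx": -0.002, "dy": -0.001, "dz": 0.31, "yaw": 0, "claw": 1},
    {"dx": -0.002, "dy": -0.001, "dz": 0.33, "yaw": 0, "claw": 1},
    {"dx": -0.002, "dy": -0.001, "dz": 0.33, "yaw": 0, "claw": 1},
  ],
)

```text
time: 19.38
tool_pos: [0.4814, -0.347, 0.2028]
tool_rot: [-0.001, 0.476, 0.88, 0.0]
contact_force: [-0.3, -0.2, -1.7]
gripper_width: 0.184
grasp_force: 58.8
```

```bash
python3 -c "
from h import *
st();go([.482,-.3465,.163])"
```

```text
19.375 [ 0.4814 -0.347   0.2028] F [-0.3  -0.18 -1.68] w 0.184 g 58.8 j [-0.75 -0.    1.72  0.    1.43 -1.33]
dx,dy,dz,yaw [0.0001, 0.0016, 0.0795]
```

No contact so far, so the brush is inside the pot. I'll go the rest of the way down.

send_rows(
  increments=[
    {"dx": 0, "dy": 0.001, "dz": 0.015, "yaw": 0, "claw": 1},
    {"dx": 0, "dy": 0.001, "dz": 0.03, "yaw": 0, "claw": 1},
    {"dx": 0, "dy": 0.001, "dz": 0.045, "yaw": 0, "claw": 1},
    {"dx": 0, "dy": 0.001, "dz": 0.06, "yaw": 0, "claw": 1},
    {"dx": 0, "dy": 0.001, "dz": 0.072, "yaw": 0, "claw": 1},
    {"dx": 0, "dy": 0.001, "dz": 0.08, "yaw": 0, "claw": 1},
    {"dx": 0, "dy": 0.001, "dz": 0.08, "yaw": 0, "claw": 1},
  ],
)

```text
time: 20.25
tool_pos: [0.482, -0.3469, 0.1634]
tool_rot: [-0.0, 0.476, 0.88, 0.0]
contact_force: [-0.3, 0.1, -0.6]
gripper_width: 0.177
grasp_force: 58.8
```

send_rows(
  increments=[
    {"dx": 0, "dy": 0, "dz": 0.006, "yaw": 0, "claw": 1},
    {"dx": 0, "dy": 0, "dz": 0.006, "yaw": 0, "claw": 0.3},
    {"dx": 0, "dy": 0, "dz": 0.006, "yaw": 0, "claw": 0},
    {"dx": 0, "dy": 0, "dz": 0.006, "yaw": 0, "claw": -0.5},
    {"dx": 0, "dy": 0, "dz": 0.006, "yaw": 0, "claw": -1},
    {"dx": 0, "dy": 0, "dz": 0.006, "yaw": 0, "claw": -1},
    {"dx": 0, "dy": 0, "dz": 0.006, "yaw": 0, "claw": -1},
    {"dx": 0, "dy": 0, "dz": 0.006, "yaw": 0, "claw": -1},
    {"dx": 0, "dy": 0, "dz": 0.006, "yaw": 0, "claw": -1},
  ],
)

```text
time: 21.38
tool_pos: [0.4822, -0.3471, 0.1608]
tool_rot: [-0.0, 0.476, 0.88, 0.0]
contact_force: [-1.0, 0.4, 0.6]
gripper_width: 1.001
grasp_force: 0.0
```

```bash
cat > b.py <<'E'
from h import *
st(); s=save("side","pics/sb.png"); t=save("top","pics/tb.png")
for n,i in(("top",t),("side",s)):
    u,v=proj(n,[.482,-.3465,.15]).astype(int); x0,y0=u-45,v-45; c=i[y0:y0+90,x0:x0+90]
    h=cv2.cvtColor(c,cv2.COLOR_RGB2HSV)
    m=cv2.inRange(h,(10,90,110),(22,200,255))
    n_,l,q,ce=cv2.connectedComponentsWithStats(m)
    for k in range(1,n_):
        if q[k,4]>25:
            yx=np.argwhere(l==k)[:,::-1]; vx,vy,*_=cv2.fitLine(yx.astype(np.float32),cv2.DIST_L2,0,.01,.01).ravel()
            p=(yx-ce[k])@[vx,vy]
            print(n,q[k,4],"ends",[(ce[k]+[x0,y0]+e*np.array([vx,vy])).round(1).tolist() for e in(p.min(),p.max())])
E
python3 b.py
```

```text
21.375 [ 0.4822 -0.3471  0.1608] F [-1.01  0.45  0.6 ] w 1.001 g 0.0 j [-0.75  0.03  1.75  0.    1.36 -1.33]
side 35 ends [[329.2, 328.2], [330.2, 317.0]]
```

Released. I'll lift straight up slowly, then check.

send_rows(
  increments=[
    {"dx": 0, "dy": 0, "dz": -0.02, "yaw": 0, "claw": -1},
    {"dx": 0, "dy": 0, "dz": -0.05, "yaw": 0, "claw": -1},
    {"dx": 0, "dy": 0, "dz": -0.09, "yaw": 0, "claw": -1},
    {"dx": 0, "dy": 0, "dz": -0.15, "yaw": 0, "claw": -1},
    {"dx": 0, "dy": 0, "dz": -0.23, "yaw": 0, "claw": -1},
    {"dx": 0, "dy": 0, "dz": -0.3, "yaw": 0, "claw": -1},
    {"dx": 0, "dy": 0, "dz": -0.4, "yaw": 0, "claw": -1},
    {"dx": 0, "dy": 0, "dz": -0.4, "yaw": 0, "claw": -1},
    {"dx": 0, "dy": 0, "dz": -0.4, "yaw": 0, "claw": -1},
  ],
)

```text
time: 22.6
tool_pos: [0.4821, -0.3471, 0.3618]
tool_rot: [0.001, 0.476, 0.88, -0.0]
contact_force: [0.0, -0.5, -0.7]
gripper_width: 0.994
grasp_force: 0.0
```

```bash
python3 b.py; python3 -c "
from h import *
blobs('11')"
```

```text
22.6 [ 0.4821 -0.3471  0.3618] F [ 0.01 -0.47 -0.72] w 0.994 g 0.0 j [-0.75 -0.07  1.52  0.    1.69 -1.33]
top 95 ends [[426.5, 173.6], [444.6, 180.0]]
side 348 ends [[322.6, 291.6], [327.8, 328.3]]
cup brown 288 [(288, [234.0, 299.0])]
22.75 [ 0.4817 -0.3467  0.3591] F [-0.08  0.19 -0.43] w 0.999 g 0.0 j [-0.75 -0.06  1.52 -0.    1.69 -1.33]
```

send_rows(
  increments=[
    {"dx": -0.01, "dy": -0.1, "dz": -0.01, "yaw": 0, "claw": -1},
    {"dx": -0.02, "dy": -0.2, "dz": -0.01, "yaw": 0, "claw": -1},
    {"dx": -0.03, "dy": -0.3, "dz": -0.01, "yaw": 0, "claw": -1},
    {"dx": -0.04, "dy": -0.4, "dz": -0.01, "yaw": 0, "claw": -1},
    {"dx": -0.05, "dy": -0.5, "dz": -0.01, "yaw": 0, "claw": -1},
    {"dx": -0.06, "dy": -0.6, "dz": -0.01, "yaw": 0, "claw": -1},
    {"dx": -0.06, "dy": -0.6, "dz": -0.01, "yaw": 0, "claw": -1},
    {"dx": -0.06, "dy": -0.6, "dz": -0.01, "yaw": 0, "claw": -1},
    {"dx": -0.06, "dy": -0.6, "dz": -0.01, "yaw": 0, "claw": -1},
  ],
)

```text
time: 23.88
tool_pos: [0.2485, -0.5356, 0.3655]
tool_rot: [-0.0, 0.475, 0.88, 0.0]
contact_force: [0.3, -0.7, -0.3]
gripper_width: 1.0
grasp_force: 0.0
```

```bash
python3 b.py; python3 -c "
from h import *
for z in(.195,.205,.215,.22): print(z,onz('side',322.6,292.5,z))
for n in('top','side'): print(n,[proj(n,[.482,-.3465,z]).round(1) for z in (.128,.224)])"
```

```text
23.875 [ 0.2485 -0.5356  0.3655] F [ 0.33 -0.7  -0.32] w 1.0 g 0.0 j [-1.26 -0.07  1.52  0.    1.7  -1.84]
top 109 ends [[428.6, 174.2], [463.8, 175.7]]
top 63 ends [[434.8, 216.3], [444.1, 217.5]]
side 351 ends [[322.6, 291.6], [327.8, 328.9]]
0.195 [ 0.46566597 -0.32180711  0.195     ]
0.205 [ 0.4616519  -0.32924812  0.205     ]
0.215 [ 0.45763782 -0.33668913  0.215     ]
0.22 [ 0.45563079 -0.34040963  0.22      ]
top [array([427.3, 211.8]), array([440.5, 203.7])]
side [array([334.7, 323.5]), array([338.3, 289.1])]
```

```bash
python3 -c "
from h import *
a,e=tri((442,217),(322.8,293.5));b,f=tri((432,218),(328,329)); print(a,e,b,f)
u=(a-b)/np.linalg.norm(a-b); print('tilt',np.degrees(np.arccos(u[2])),'len',np.linalg.norm(a-b),'tip',a-.216*u)
blobs('12')"
```

```text
[ 0.45314552 -0.34713702  0.22618769] 0.0011687056455821489 [ 0.46578844 -0.3550396   0.13109787] 0.002880461238381554
tilt 8.911096708918938 len 0.09625158484924172 tip [ 0.48151774 -0.36487135  0.01279484]
cup brown 390 [(390, [222.0, 291.0])]
24.025 [ 0.2484 -0.5357  0.3659] F [0.07 0.52 0.24] w 0.997 g 0.0 j [-1.26 -0.07  1.52  0.    1.7  -1.84]
```

Run:
```python
import cv2,numpy as np
a,b=[cv2.imread(f"pics/s{k}.png")[215:262,240:290].astype(int) for k in(11,12)]
print("mean",a.mean((0,1)),b.mean((0,1)))
for i in(a,b):
    m=i.sum(2)
    print("\n".join("".join("#" if v<170 else "+" if v<300 else "." for v in r) for r in m[::2]))
    print()
```

```text
mean [115.59957447 120.57446809 129.12723404] [ 76.05574468  82.42510638 110.9706383 ]
..........................................++####++
.........................................++++#####
........................................++++++####
.......................................+##+++++++#
........................................###++++#++
..........................................#+++++++
................................++++.......##+++++
+...........+###++...........++......++....##+++++
+.........#########.........+##+.....+#+...####+++
#+.......###########........+######+###+...+####++
#+.......###########.........##########.....+####+
+#+.......##########.........#########.......####+
#++.........+..#######....########+...........###+
##++............+#+####..#####+...............+###
##++...........................................+#+
###++...........................................#+
####+...........................................++
####++...........................................+
#####+............................................
++####+.....................................
[... 735 characters left out ...]
+++++++++.......##########.....+####+
+++++++++++++++++++++........#########.......####+
++++++++++++++++++++#+....########+...........###+
+++++++++++++++++++####..#####+...............+###
++++++++++++++++++##+..........................+++
++++++++++++++++###+............................#+
++++++++++++++#####+............................++
++++++++++++#######++............................+
+++...++++#########++.............................
....+++############+++............................
+++++##############+++............................
###################+++.....................+++++++
##################++++..........+++++++##++###++##
##################+++++++++++++++##########++##++#
```

The visible part of the cup is unchanged, and the difference is only the arm in front of the camera. The brush stands still in its pot, so I'll hand in.

```bash
python3 -c "
from h import *
print(manip.job_done())"
```

```text
the job is handed in; nothing more can be done
None
```

I've handed the job in, and no verdict came back: all four seeds are in the cup, the brush tip went through the outlet twice with a lift to near the rim in between, and the brush is back in its pot, head down, leaning about 9°.

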